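# Unload the curing box onto the drying rack

## Robot

A 7-joint arm with a two-finger parallel gripper is mounted at the origin on a cart in front of the work surface, level with it; the furniture and walls round the work are solid. World frame = base frame: x ahead of the robot, y to its left, z up, the work surface at z = 0. Lengths are in m, angles in degrees, forces in N, time in s.
With the tool pointing down it reaches from about 0.425 to 0.875 m from the base axis. Payload 4.7 kg.
Tool frame: the origin (TCP) lies at the very end of the fingers, on their centre line; the grasp point (between the pads) lies env.hold_point_z behind it (env.hold_point_z is the distance from the TCP to the grasp point, in m); z points along the fingers, y is the line along which they close (so a half turn about z gives the same grasp; the last joint's range is limited). The gripper opens to 87 mm and grips with 3 to 60 N. Pads are 19 mm wide; open, the fingers measure 117 mm over their backs; the gripper's body (75 mm by 190 mm) begins 51 mm behind the grasp point.
Start: joints at [66.24, 18.392, -4.016, 83.108, 1.295, 78.541, -3.26], TCP at [0.27, -0.591, 0.223] pointing down, gripper open.
Joint ranges: [-163.93, 163.93], [-17.29, 119.83], [-79.2, 71.16], [3.27, 140.29], [-89.18, 269.18], [5.43, 117.66], [-154.24, 154.24]. Speed limits (degrees/s): [147.25, 147.25, 180, 180, 180, 180, 180].

## Interface

Orientations are given as [roll, pitch, yaw] about the fixed x, y, z axes, in that order (R = Rz(yaw) Ry(pitch) Rx(roll)).
In Python, from cell import env gives the robot as it stands.
- The arm moves only by the shell command python3 -m jog 'ROWS' [FORCE]. ROWS is JSON, a list of rows, each an object with "dp": the shift along the tool's x, y, z in cm, a list of three; "twist": the turn about the tool's z in degrees; "fingers": the opening, from 0 (shut) to 1 (fully open). A call has 1 to 8 rows; each row is the pose to reach, as a shift and turn from the pose commanded when the call began, along the tool's axes at that moment; what a row does not reach only later rows make up. A row lasts 1/8 s, in which the tool goes at most 62.5 mm and 10.7 degrees, less where a joint would pass 70% of its speed; a pose out of reach is approached as far as the arm can. A call with a gripper value outside its range is refused whole. The fingers move at their own pace and stop on an object; FORCE is the grip in N (left out, the last holds). Time passes only in rows, so rows that repeat a pose let the fingers close. It gives the time, the measured TCP pose, the force, the opening and the grip force at its end, in the units of the state.
- env.get_obs(): the state, without advancing time (a new reading comes with each control period).
- env.read_camera(name): name is "side" or "top" or "wrist"; returns a dict with "pixels" (420x560x3 uint8, blue, green, red), "depth" (420x560 float32, m along the optical axis (not along the pixel's ray), 0 where there is no reading), "fx", "fy", "cx", "cy" (pixels), "rvec" (rotation vector, rad) and "tvec" (3), from world to camera coordinates, as OpenCV has them. Camera axes: x right, y down, z forward; pixel columns grow to the right and rows downward; lengths in m; the calibration is good to about 2 mm. The wrist camera is an equidistant fisheye: a pixel r from the principal point sees the ray r / f radians off the axis. A picture is of the moment at which its call begins.
- env.sign_off(): hands the job in; it is judged then, once.
The state is a dict: "time_s": time; "qpos": joint angles; "joint_velocities": joint speeds; "effort": joint torques, N m; "tool_pos": TCP position; "tool_rot": TCP orientation; "force": force on the tool from outside, world axes, zero at the start; "wrist_torque": the same for the moment, N m; "grip_width": finger opening in m; "grasp_force": force on a finger pad.
Only numpy, scipy, OpenCV 4.12 (cv2) and the standard library are available. Lean on these libraries where they do the work, as an engineer would, in place of code of your own. Each camera call takes 0.05 s, during which the arm holds its last target. There are 200 camera calls.

## Task

The painted sample boards in the curing box are cured: slide the hood's safety catch aside, swing the hood fully open by its handle, and lean every board that is inside on the drying rack, lengthwise up the slope with its foot on the plank behind the stop strip and its back against the rail, side by side without overlapping. Then close the hood fully, slide the catch home again, and leave the other things on the bench where they are.

Things in the scene. Friction and masses are not known exactly. Their poses are not given: they have to be found in the camera images.
- curing_box: Fixed bench-top curing box: grey base 196 (x) x 304 (y) x 50 mm high with an amber see-through hood on it. Origin: centre of its underside. Its x points from the front (deck, catch, handle) to the back (hood hinge), y to the left, z up.
- bed (a point): Middle of the bed's top face: a flat plate 124 (box x) x 284 (box y) mm under the hood, level with the base's top, 50 mm above the bench, without side walls. A backstop strip 10 mm high runs along its back (front face 51 mm behind this point); two ribs along the box's x, 4 mm high and wide, 46 mm left and right of this point, part it into three lanes, one board each.
- hood (a joint): Hood angle, rad: 0 closed, grows as its front lifts up and back, stop at 1.65. The hood is 134 (x) x 298 (y) x 55 mm high, 0.3 kg; its stiff hinge (0.35 N m) holds it wherever it is left, a few N at the handle move it. Blocked while the catch is home. Open, it stands behind the bed.
- hood_hinge (a point): Middle of the hood's hinge line, which runs along the box's y at the level of the bed. Lifting the hood's front is a positive turn about that y.
- hood_handle (a point): Middle of the hood's handle: a round black bar 12 mm thick, 100 long along the box's y, 40 mm in front of the hood's front face on a post at each end. Closed, it is 90 mm above the bench, 174 mm in front of and 40 mm above the hinge line, free on all sides; hood open, it is on top. The bar turns easily in a grip across it.
- catch (a joint): Slide of the hood's safety catch, m: 0 home (its tongue lies over a lug on the hood and blocks it), grows as it slides to the box's -y (right, seen from the front), stop at 0.026, clear of the lug from 0.019. About 2 N friction; stays where it is left. Put it home only with the hood fully down.
- catch_knob (a point): Middle of the catch's upright red round knob, 18 mm across, 28 high, on the front deck to the right of the handle, 36 mm above the deck (86 above the bench), with about 30 mm of free room towards the hood. It moves with the catch.
- rack_mid (a point): Fixed drying rack: plywood plank 120 (x) x 270 (y) x 12 mm. This point: centre of its underside, on the bench; x points from its front to its back, y left, z up. A stop strip runs along y near the front: rear face at x = -44 mm, 8 mm higher than the plank.
- rail (a point): Middle of the rack's rail: round bar along the rack's y, 10 mm thick, 9 mm behind rack_mid, 40 mm above the bench, 260 long on a low post under each end; boards and fingers find nothing higher than it. A board whose back lower edge stands on the plank at rack x = -33 mm and whose back lies on the rail slopes about 40 degrees from level.
- board1_center (a point): Centre of the sample board painted blue on one face: wooden slab 40 (its x) x 80 (its y, long side) x 12 mm (its z, out of the painted face), 0.06 kg. Starts flat on the bed, painted side up, long side about along the box's x. May be absent.
- board2_center (a point): Centre of the sample board painted green on one face: wooden slab 40 (its x) x 80 (its y, long side) x 12 mm (its z, out of the painted face), 0.06 kg. Starts flat on the bed, painted side up, long side about along the box's x. May be absent.
- board3_center (a point): Centre of the sample board painted white on one face: wooden slab 40 (its x) x 80 (its y, long side) x 12 mm (its z, out of the painted face), 0.06 kg. Starts flat on the bed, painted side up, long side about along the box's x. May be absent.
- masking_tape: Bystander, roll of masking tape lying flat, 105 across, height 24 mm; origin at the centre of its underside.
- sanding_block: Bystander, cork sanding block 61 x 106 x 34 mm; origin at the centre of its underside.
- pencil: Bystander, red pencil, length 158 mm; origin at the centre of its underside.

How it is judged:
By the outcome, as a careful person would: the job done as asked, in the order asked, and still so for the second after the job is handed in, with the robot touching nothing.
Of board1, board2, board3 only 2 to 3 are there at a start; the rules pass over those that are not, and their reading is None.
At some moment in a run one of board1, board2, board3 may be knocked a few centimetres aside while the robot is not near it.
Once in a run the grip may slacken for a moment while it holds something.
It also fails if it takes over 208 s, if anything falls off the work surface, if the arm or the gripper's body presses on something with over 40 N, if the wrist force passes 120 N, or if a joint passes its speed limit or range.

## Working session

There is one attempt and no reset: what is moved stays moved. The work goes in short steps, Python scripts to look and compute and a shell command to move; the robot and the scene stay as the last step left them, time stands still between calls to the robot, and variables do not carry over. Pictures are saved under pics/ and viewed, at most 14 in all, crops included, and the job is handed in when it is done.

```bash
ls; mkdir -p pics; cat > h.py <<'E'
import numpy as np, cv2
from cell import env
def shot(n):
    c=env.read_camera(n); c['R']=cv2.Rodrigues(np.array(c['rvec'],float))[0]; c['t']=np.array(c['tvec'],float).ravel(); c['n']=n; return c
def ray(c,u,v):
    x,y=(u-c['cx'])/c['fx'],(v-c['cy'])/c['fy']
    if c['n']=='wrist':
        r=np.hypot(x,y); d=np.array([x/r*np.sin(r),y/r*np.sin(r),np.cos(r)]) if r>1e-9 else np.array([0,0,1.])
    else: d=np.array([x,y,1.])
    return -c['R'].T@c['t'], c['R'].T@d
def onz(c,u,v,z):
    o,d=ray(c,u,v); return o+d*(z-o[2])/d[2]
def cloud(c):
    v,u=np.mgrid[0:420,0:560]; x=(u-c['cx'])/c['fx'];y=(v-c['cy'])/c['fy']
    P=np.stack([x,y,np.ones_like(x)],-1)*c['depth'][...,None]
    return (P-c['t'])@c['R']
E
python3 - <<'E'
from h import *
o=env.get_obs(); print(o, env.hold_point_z)
for n in('top','side'):
    c=shot(n); cv2.imwrite(f'pics/{n}0.png',c['pixels']); np.savez(f'{n}0.npz',**c); print(n,c['fx'],-c['R'].T@c['t'],c['R'][2])
E
```

```text
pics
{'time_s': 0.0, 'qpos': array([66.24009772, 18.43996565, -4.01589012, 83.17585107,  1.29570213,
       78.53978517, -3.26014578]), 'joint_velocities': array([ 0.05410464, -0.0158708 ,  0.02549754, -0.02636203, -0.05805092,
        0.01394625, -0.1078606 ]), 'effort': array([ 3.13586479e-04, -4.91283774e+01, -4.03807629e-01, -3.12527382e+01,
       -6.38326071e-02,  4.35631745e-02,  1.82720810e-04]), 'tool_pos': array([ 0.26997192, -0.59067109,  0.22144298]), 'tool_rot': array([-1.79889682e+02,  6.31677159e-03,  2.45700138e+01]), 'force': array([ 0.08707591, -0.34952008, -0.63044   ]), 'wrist_torque': array([-0.03956434, -0.01111427,  0.00291471]), 'grasp_force': 0.0, 'grip_width': 0.08700061194750897} 0.0187
top 455.23575237741926 [ 0.25494282 -0.03222575  1.31370608] [ 0.20027275  0.02561696 -0.97940523]
side 484.96927282816364 [0.5565661  1.27317323 1.04468825] [-0.02778573 -0.80267638 -0.59576722]
```

View pics/top0.png

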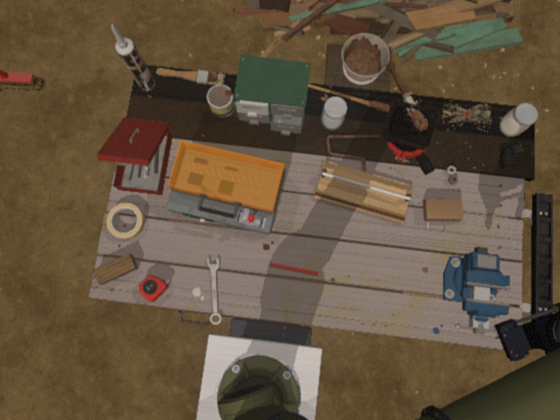

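View pics/side0.png

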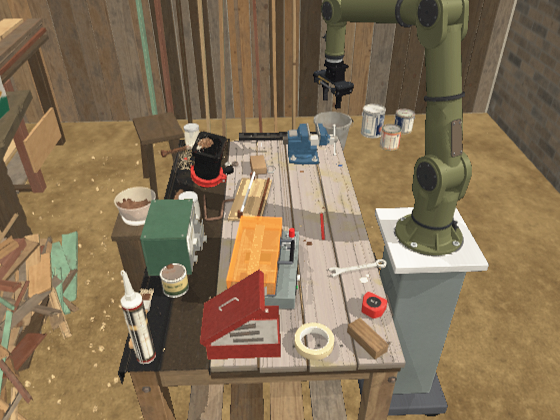

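```bash
python3 - <<'E'
from h import *
for n in('top','side'):
    c=dict(np.load(f'{n}0.npz')); c['n']=n; c={k:(v if getattr(v,'ndim',1) else v.item()) for k,v in c.items()}
    P=cloud(c); hsv=cv2.cvtColor(c['pixels'],cv2.COLOR_BGR2HSV)
    x0,y0,x1,y1=(160,130,420,240) if n=='top' else (220,170,310,320)
    cv2.imwrite(f'pics/{n}crop.png',cv2.resize(c['pixels'][y0:y1,x0:x1],None,fx=3,fy=3,interpolation=cv2.INTER_CUBIC))
    H,S,V=[hsv[...,i] for i in range(3)]
    R=np.zeros(H.shape,bool);R[y0:y1,x0:x1]=1
    m=R&(H>8)&(H<22)&(S>180)&(V>120); 
    p=P[m]; print(n,'hood n',m.sum(),'z pct',np.percentile(p[:,2],[5,25,50,75,95]))
    top=m&(abs(P[...,2]-.105)<.008); q=P[top]; 
    if len(q)>50: print(' hoodtop',cv2.minAreaRect(q[:,:2].astype(np.float32)), q[:,2].mean())
    k=R&((H<6)|(H>174))&(S>150)&(V>100)&(P[...,0]<.55); q=P[k]; print(' red',k.sum(),np.argwhere(k).mean(0)[::-1],np.median(q,0))
    for (z,lab) in((.05,'grey'),):
        g=R&(S<70)&(abs(P[...,2]-.05)<.006)&(P[...,0]<.55); q=P[g]; print(' deck',g.sum(),cv2.minAreaRect(q[:,:2].astype(np.float32)))
    if n=='top':
        r=np.zeros_like(R); r[155:222,310:418]=1
        q=P[r&(abs(P[...,2]-.012)<.005)&(S>70)]; print(' plank',len(q),cv2.minAreaRect(q[:,:2].astype(np.float32)))
        q=P[r&(P[...,2]>.032)&(P[...,2]<.06)]; print(' rail',len(q),cv2.minAreaRect(q[:,:2].astype(np.float32)),q.mean(0))
E
```

```text
top hood n 1298 z pct [0.10115495 0.10394238 0.1056194  0.10720376 0.10974193]
 hoodtop ((0.583641529083252, 0.16004051268100739), (0.2961927354335785, 0.13355910778045654), 83.4859848022461) 0.10562738227155723
 red 33 [250.42424242 217.75757576] [0.47130435 0.07791745 0.0997597 ]
 deck 1572 ((0.5095294713973999, 0.16906793415546417), (0.30351564288139343, 0.09738633781671524), 83.92646789550781)
 plank 2862 ((0.6477217078208923, -0.23979832231998444), (0.27007171511650085, 0.20348501205444336), 80.35319519042969)
 rail 432 ((0.6684285402297974, -0.2408752143383026), (0.2661723494529724, 0.13670547306537628), 84.87007904052734) [ 0.6365523  -0.25801924  0.04434498]
side hood n 287 z pct [0.08672378 0.10267624 0.10452526 0.10608016 0.10834856]
 hoodtop ((0.5846400260925293, 0.16318070888519287), (0.3025691509246826, 0.132520854473114), 83.45674896240234) 0.10482679564034718
 red 152 [279.36842105 287.33552632] [0.53349706 0.35599154 0.04106077]
 deck 992 ((0.4939803183078766, 0.17253966629505157), (0.3092092275619507, 0.06750418990850449), 81.85224151611328)
```

View pics/topcrop.png

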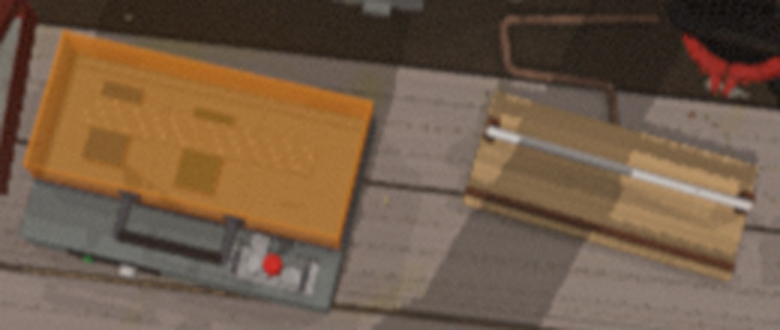

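```bash
cat >> h.py <<'E'
from scipy.spatial.transform import Rotation as Ro
th=np.radians(-6.3); BX=np.array([np.cos(th),np.sin(th),0]); BY=np.array([-np.sin(th),np.cos(th),0])
def go(p,yaw=None):
    o=env.get_obs(); R=Ro.from_euler('xyz',o['tool_rot'],degrees=True).as_matrix()
    d=R.T@(np.array(p)-o['tool_pos'])*100
    tw=0 if yaw is None else -((yaw-o['tool_rot'][2]+180)%360-180)
    print('dp',np.round(d,2),'twist',round(tw,1),'n',np.ceil(max(np.linalg.norm(d)/6.25,abs(tw)/10.7)), 'at',np.round(o['tool_pos'],4),np.round(o['tool_rot'],1),'t',round(o['time_s'],1),'F',np.round(o['force'],1),'w',round(o['grip_width'],4),round(o['grasp_force'],1))
E
python3 - <<'E'
from h import *
c=dict(np.load('top0.npz')); c={k:(v if getattr(v,'ndim',1) else v.item()) for k,v in c.items()}
P=cloud(c); hsv=cv2.cvtColor(c['pixels'],cv2.COLOR_BGR2HSV); H,S,V=[hsv[...,i] for i in range(3)]
R=np.zeros(H.shape,bool);R[165:205,318:415]=1
m=R&(S<60)&(V>130)&(P[...,2]>.03)
n,l,st,ce=cv2.connectedComponentsWithStats(m.astype(np.uint8)); k=1+st[1:,4].argmax(); print(st[k],ce[k])
vu=np.argwhere(l==k); q=np.array([onz(c,u,v,.045) for v,u in vu]); print('rail',len(q),cv2.minAreaRect(q[:,:2].astype(np.float32)),np.median(P[l==k],0))
for u,v,z in((466,193,.02),(732,275,.02),(728,278,.012),(465,205,.012),(495,92,.012),(755,165,.012),(490,132,.045),(750,205,.045),(272,265,.1),(121,235,.09),(230,255,.09)): print(u,v,onz(c,160+u/3,130+v/3,z).round(4))
hc=np.array([.584,.161,0]); print('handle',hc-.107*BX,'hinge',hc+.067*BX)
go([.475,.078,.16],-6.3)
E
```

```text
[322 172  89  28 226] [369.3539823  186.30530973]
rail 226 ((0.6149404048919678, -0.2344409078359604), (0.2617424726486206, 0.009570587426424026), 80.10543060302734) [ 0.61098426 -0.25796345  0.04448426]
466 193 [ 0.5776 -0.0941  0.02  ]
732 275 [ 0.5276 -0.3566  0.02  ]
728 278 [ 0.5259 -0.3549  0.012 ]
465 205 [ 0.5674 -0.0948  0.012 ]
495 92 [ 0.6858 -0.1123  0.012 ]
755 165 [ 0.6419 -0.3738  0.012 ]
490 132 [ 0.6342 -0.1095  0.045 ]
750 205 [ 0.5921 -0.3628  0.045 ]
272 265 [0.47   0.0768 0.1   ]
121 235 [0.4828 0.2187 0.09  ]
230 255 [0.4763 0.117  0.09  ]
handle [0.47764618 0.17274157 0.        ] hinge [0.65059538 0.1536478  0.        ]
dp [ 46.45 -52.28   6.24] twist 30.9 n 12.0 at [ 0.27   -0.5907  0.2215] [-179.9    0.    24.6] t 0.1 F [ 0.1 -0.2 -0.9] w 0.0868 0.0
```

```bash
python3 -m jog '[{"dp":[8,-5.5,0],"twist":10,"fingers":0.42},{"dp":[14,-9,0],"twist":20,"fingers":0.42},{"dp":[20,-13,0],"twist":30.9,"fingers":0.42},{"dp":[25,-17,0],"twist":30.9,"fingers":0.42},{"dp":[30,-20,0],"twist":30.9,"fingers":0.42},{"dp":[33,-22,0],"twist":30.9,"fingers":0.42},{"dp":[33,-22,0],"twist":30.9,"fingers":0.42}]'; python3 -c "
from h import *
go([.475,.078,.16],-6.3)"
```

```text
time_s: 0.98
tool_pos: [0.4809, -0.249, 0.2224]
tool_rot: [-179.9, -0.0, -6.0]
force: [-0.4, -0.8, 0.3]
grip_width: 0.0374
grasp_force: 0.0
dp [ -3.98 -32.46   6.29] twist 0.3 n 6.0 at [ 0.4809 -0.249   0.2224] [-179.9   -0.    -6. ] t 1.0 F [-0.4 -0.8  0.3] w 0.0374 0.0
```

```bash
python3 -m jog '[{"dp":[-1,-6,0]},{"dp":[-2,-12,0]},{"dp":[-3,-18,2]},{"dp":[-4,-24,4]},{"dp":[-4,-30,6]},{"dp":[-4,-32.5,6.2]},{"dp":[-4,-32.5,6.2]},{"dp":[-4,-32.5,6.2]}]'; python3 - <<'E'
from h import *
c=shot('wrist'); cv2.imwrite('pics/w1.png',c['pixels'])
hsv=cv2.cvtColor(c['pixels'],cv2.COLOR_BGR2HSV); H,S,V=[hsv[...,i] for i in range(3)]
m=((H<6)|(H>174))&(S>150)&(V>100)
n,l,st,ce=cv2.connectedComponentsWithStats(m.astype(np.uint8))
for k in range(1,n):
    if st[k,4]>80: print(st[k],ce[k],onz(c,*ce[k],.09))
go([.475,.078,.16],-6.3)
E
```

```text
[ 15 224  20  19 246] [ 24.7195122 233.2804878] [0.47551783 0.0744706  0.09      ]
dp [ -4.02 -32.24   6.33] twist 0.5 n 6.0 at [ 0.4822 -0.2469  0.2224] [-1.798e+02 -1.000e-01 -5.800e+00] t 1.0 F [1.4 3.3 0.4] w 0.0373 0.0validation failed for argument at $[0]...
```

View pics/w1.png

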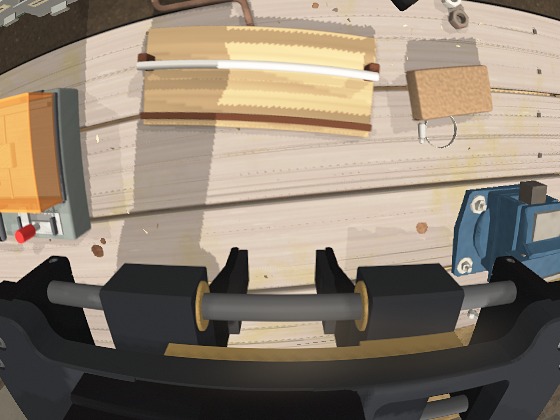

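The wrist view shows the rack empty and clear at (255,80), and the knob at the left edge (25,233). The jog was refused because every row needs all the fields.

```bash
python3 -m jog '[{"dp":[-1,-6,0],"twist":0,"fingers":0.42},{"dp":[-2,-12,0],"twist":0,"fingers":0.42},{"dp":[-3,-18,2],"twist":0,"fingers":0.42},{"dp":[-4,-24,4],"twist":0,"fingers":0.42},{"dp":[-4,-30,6],"twist":0,"fingers":0.42},{"dp":[-4,-32.5,6.2],"twist":0,"fingers":0.42},{"dp":[-4,-32.5,6.2],"twist":0,"fingers":0.42}]'; python3 - <<'E'
from h import *
c=shot('wrist'); cv2.imwrite('pics/w2.png',c['pixels'])
hsv=cv2.cvtColor(c['pixels'],cv2.COLOR_BGR2HSV); H,S,V=[hsv[...,i] for i in range(3)]
m=((H<6)|(H>174))&(S>150)&(V>100)
n,l,st,ce=cv2.connectedComponentsWithStats(m.astype(np.uint8))
for k in range(1,n):
    if st[k,4]>80: print(st[k],ce[k],onz(c,*ce[k],.09))
go([.475,.077,.16],-6.3)
E
```

```text
time_s: 1.9
tool_pos: [0.4744, 0.0755, 0.16]
tool_rot: [-180.0, 0.1, -6.1]
force: [-0.4, -0.9, 0.9]
grip_width: 0.0369
grasp_force: 0.0
[  0 186  20   9  93] [  6.20430108 190.49462366] [0.53348797 0.33886444 0.09      ]
[268 208  23  31 568] [278.80985915 223.7306338 ] [0.47460425 0.07745627 0.09      ]
dp [-0.01 -0.36  0.02] twist 0.0 n 1.0 at [0.4747 0.0734 0.1602] [180.    0.   -6.3] t 1.9 F [-0.8 -0.8  1.1] w 0.0364 0.0
```

View pics/w2.png

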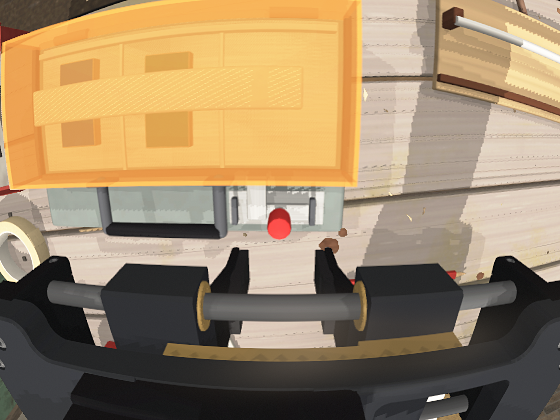

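Two boards show through the hood, in the left lane (80,105) and the centre lane (168,100). The right lane is empty. The knob is at (279,224), which is (0.4745, 0.077). I'll go down and grip it.

```bash
python3 -m jog '[{"dp":[0,-0.3,4],"twist":0,"fingers":0.42},{"dp":[0,-0.3,8],"twist":0,"fingers":0.42},{"dp":[0,-0.3,8.6],"twist":0,"fingers":0.42},{"dp":[0,-0.3,8.6],"twist":0,"fingers":0.05},{"dp":[0,-0.3,8.6],"twist":0,"fingers":0.05},{"dp":[0,-0.3,8.6],"twist":0,"fingers":0.05}]' 15; python3 -c "
from h import *
go([.4745,.077,.074],-6.3)"
```

```text
time_s: 2.7
tool_pos: [0.4768, 0.0767, 0.0761]
tool_rot: [-180.0, -0.2, -6.3]
force: [1.0, 0.8, 3.6]
grip_width: 0.0173
grasp_force: 15.0
dp [-0.23 -0.    0.21] twist -0.0 n 1.0 at [0.4768 0.0767 0.0761] [-180.    -0.2   -6.3] t 2.7 F [1.  0.8 3.6] w 0.0173 15.0
```

```bash
python3 -m jog '[{"dp":[0,0.7,0],"twist":0,"fingers":0.05},{"dp":[0,1.4,0],"twist":0,"fingers":0.05},{"dp":[0,2.0,0],"twist":0,"fingers":0.05},{"dp":[0,2.5,0],"twist":0,"fingers":0.05},{"dp":[0,2.5,0],"twist":0,"fingers":0.05},{"dp":[0,2.5,0],"twist":0,"fingers":0.05}]'; python3 -c "
from h import *
go([.4776,.1727,.084],83.7)"
```

```text
time_s: 3.45
tool_pos: [0.474, 0.0526, 0.0761]
tool_rot: [-179.9, -0.2, -6.3]
force: [-0.3, 4.4, 6.5]
grip_width: 0.0177
grasp_force: 15.0
dp [ -0.96 -11.98  -0.77] twist -90.0 n 9.0 at [0.474  0.0526 0.0761] [-179.9   -0.2   -6.3] t 3.5 F [-0.3  4.4  6.5] w 0.0177 15.0
```

```bash
python3 -m jog '[{"dp":[0,2.5,0],"twist":0,"fingers":0.4},{"dp":[0,2.4,0],"twist":0,"fingers":0.4},{"dp":[0,0,0],"twist":0,"fingers":0.4}]' >/dev/null; python3 -c "
from h import *
print(env.get_obs()['qpos'])
go([.4776,.1727,.17],83.7)"
```

```text
[  23.05879618    6.86258395  -34.03764128  116.08025138    4.47109191
   58.24665335 -109.46105352]
dp [ -0.84 -11.99  -9.49] twist -90.0 n 9.0 at [0.4728 0.0527 0.075 ] [-180.    -0.    -6.3] t 3.8 F [-0.1 -1.7 -0.5] w 0.0373 0.0
```

```bash
python3 -m jog '[{"dp":[0,0,-6],"twist":0,"fingers":0.4},{"dp":[0,0,-9.5],"twist":-10,"fingers":0.4},{"dp":[-1,-4,-9.5],"twist":-20,"fingers":0.4},{"dp":[-1,-8,-9.5],"twist":-30,"fingers":0.4},{"dp":[-1,-12,-9.5],"twist":-40,"fingers":0.4},{"dp":[-1,-12,-9.5],"twist":-50,"fingers":0.4},{"dp":[-1,-12,-9.5],"twist":-60,"fingers":0.4},{"dp":[-1,-12,-9.5],"twist":-70,"fingers":0.4}]' >/dev/null;  python3 - <<'E'
from h import *
c=shot('wrist'); cv2.imwrite('pics/w3.png',c['pixels'])
hsv=cv2.cvtColor(c['pixels'],cv2.COLOR_BGR2HSV); H,S,V=[hsv[...,i] for i in range(3)]
m=((H<6)|(H>174))&(S>150)&(V>100)
n,l,st,ce=cv2.connectedComponentsWithStats(m.astype(np.uint8))
for k in range(1,n):
    if st[k,4]>80: print(st[k],ce[k],onz(c,*ce[k],.09))
go([.4776,.1727,.17],83.7)
E
```

```text
[  26  133   55   56 1730] [ 55.83699422 160.23468208] [0.31964132 0.30745451 0.09      ]
dp [ 0.23  0.12 -0.07] twist -19.4 n 2.0 at [0.4755 0.1712 0.1693] [-1.80e+02  1.00e-01  6.43e+01] t 4.9 F [-0.4  0.3 -0.1] w 0.0347 0.0
```

View pics/w3.png

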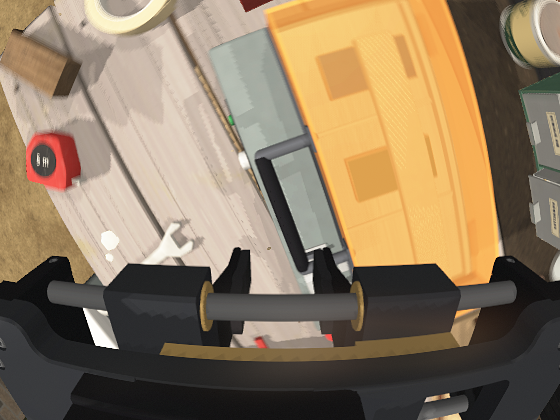

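```bash
python3 -m jog '[{"dp":[0.2,0.1,0],"twist":-10,"fingers":0.4},{"dp":[0.2,0.1,0],"twist":-19.4,"fingers":0.4},{"dp":[0.2,0.1,5],"twist":-19.4,"fingers":0.4},{"dp":[0.2,0.1,9.5],"twist":-19.4,"fingers":0.4},{"dp":[0.2,0.1,9.5],"twist":-19.4,"fingers":0.4},{"dp":[0.2,0.1,9.5],"twist":-19.4,"fingers":0},{"dp":[0.2,0.1,9.5],"twist":-19.4,"fingers":0},{"dp":[0.2,0.1,9.5],"twist":-19.4,"fingers":0}]' 20;  python3 - <<'E'
from h import *
go([.4776,.1727,.0713],83.7)
E
```

```text
time_s: 5.88
tool_pos: [0.4787, 0.1736, 0.076]
tool_rot: [179.8, -0.0, 83.0]
force: [0.1, 0.5, 0.8]
grip_width: 0.0125
grasp_force: 0.0
dp [-0.11 -0.1   0.47] twist -0.7 n 1.0 at [0.4787 0.1736 0.076 ] [179.8  -0.   83. ] t 5.9 F [0.1 0.5 0.8] w 0.0125 0.0
```

```bash
python3 -m jog '[{"dp":[0,0,0],"twist":0,"fingers":0},{"dp":[0,0.4,-1.5],"twist":0,"fingers":0},{"dp":[0,0.96,-2.96],"twist":0,"fingers":0},{"dp":[0,1.65,-4.35],"twist":0,"fingers":0},{"dp":[0,2.42,-5.71],"twist":0,"fingers":0},{"dp":[0,2.42,-5.71],"twist":0,"fingers":0}]' 25;  python3 - <<'E'
from h import *
p0=np.array([.4787,.1736,.076])
go(p0+.0242*BX+[0,0,.0571])
E
```

```text
time_s: 6.62
tool_pos: [0.5015, 0.1709, 0.1333]
tool_rot: [-179.9, 0.0, 83.1]
force: [-4.7, 2.4, 3.4]
grip_width: 0.011
grasp_force: 25.0
dp [0.02 0.13 0.02] twist 0 n 1.0 at [0.5015 0.1709 0.1333] [-179.9    0.    83.1] t 6.6 F [-4.7  2.4  3.4] w 0.011 25.0
```

```bash
python3 -m jog '[{"dp":[0,0.9,-1.25],"twist":0,"fingers":0},{"dp":[0,1.92,-2.45],"twist":0,"fingers":0},{"dp":[0,3.05,-3.55],"twist":0,"fingers":0},{"dp":[0,4.23,-4.53],"twist":0,"fingers":0},{"dp":[0,6.87,-6.18],"twist":0,"fingers":0},{"dp":[0,9.75,-7.35],"twist":0,"fingers":0},{"dp":[0,12.8,-8.0],"twist":0,"fingers":0},{"dp":[0,12.8,-8.0],"twist":0,"fingers":0}]' ; python3 -m jog '[{"dp":[0,1.55,-0.1],"twist":0,"fingers":0},{"dp":[0,3.1,-0.1],"twist":0,"fingers":0},{"dp":[0,4.7,0.1],"twist":0,"fingers":0},{"dp":[0,6.2,0.3],"twist":0,"fingers":0},{"dp":[0,7.7,0.75],"twist":0,"fingers":0},{"dp":[0,7.9,0.8],"twist":0,"fingers":0}]' ;  python3 - <<'E'
from h import *
p0=np.array([.4787,.1736,.076])
go(p0+.2276*BX+[0,0,.1301])
E
```

```text
time_s: 7.62
tool_pos: [0.6329, 0.1549, 0.2144]
tool_rot: [179.7, -0.2, 83.0]
force: [2.2, 1.8, 4.6]
grip_width: 0.0108
grasp_force: 25.0
time_s: 8.38
tool_pos: [0.7046, 0.1464, 0.2054]
tool_rot: [-179.6, 0.1, 83.1]
force: [-15.8, -0.6, 12.4]
grip_width: 0.0115
grasp_force: 25.0
dp [ 0.23  0.01 -0.07] twist 0 n 1.0 at [0.7046 0.1464 0.2054] [-1.796e+02  1.000e-01  8.310e+01] t 8.4 F [-15.8  -0.6  12.4] w 0.0115 25.0
```

```bash
python3 -m jog '[{"dp":[0,0,0],"twist":0,"fingers":0.5},{"dp":[0,0,0],"twist":0,"fingers":0.5},{"dp":[0,0,-3],"twist":0,"fingers":0.5},{"dp":[0,0,-7],"twist":0,"fingers":0.5},{"dp":[0,-6,-7],"twist":10,"fingers":0.6},{"dp":[0,-12,-7],"twist":20,"fingers":0.7},{"dp":[0,-18,-7],"twist":30,"fingers":0.7},{"dp":[0,-24,-7],"twist":40,"fingers":0.7}]' ; python3 -m jog '[{"dp":[0,0,0],"twist":10,"fingers":0.7},{"dp":[0,0,0],"twist":20,"fingers":0.7},{"dp":[0,0,0],"twist":30,"fingers":0.7},{"dp":[0,0,0],"twist":40,"fingers":0.7},{"dp":[0,0,0],"twist":49.5,"fingers":0.7},{"dp":[0,0,0],"twist":49.5,"fingers":0.7},{"dp":[0,0,0],"twist":49.5,"fingers":0.7}]';  python3 - <<'E'
from h import *
c=shot('wrist'); cv2.imwrite('pics/w4.png',c['pixels']); np.savez('w4.npz',**c)
go([.46,.14,.25],-6.3)
E
```

```text
time_s: 9.38
tool_pos: [0.4682, 0.1736, 0.2738]
tool_rot: [179.9, -0.0, 42.6]
force: [-0.3, 0.8, -0.5]
grip_width: 0.0605
grasp_force: 0.0
time_s: 10.25
tool_pos: [0.4693, 0.174, 0.2738]
tool_rot: [180.0, -0.0, -6.3]
force: [0.2, 0.1, -1.1]
grip_width: 0.0607
grasp_force: 0.0
dp [-0.54  3.49  2.37] twist -0.0 n 1.0 at [0.4692 0.1741 0.2737] [180.   -0.   -6.3] t 10.3 F [ 0.6 -0.  -0.1] w 0.0615 0.0
```

View pics/w4.png

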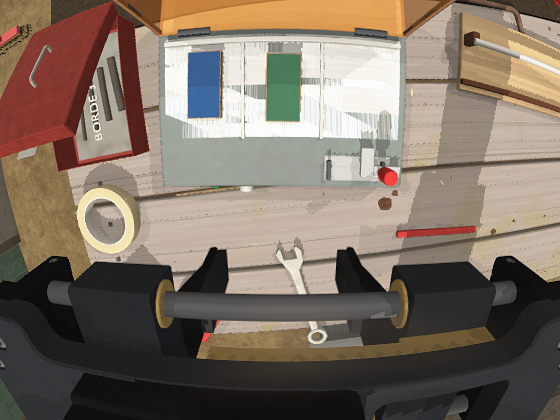

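The hood is open. The blue board is at (205,85), the green one at (283,87), and the right lane is empty. The knob is at its right stop (388,177).

```bash
cat >> h.py <<'E'
RNG={'blue':((95,130,110,40)),'green':((50,92,80,30))}
def boards(c,z=.062):
    hsv=cv2.cvtColor(c['pixels'],cv2.COLOR_BGR2HSV); H,S,V=[hsv[...,i] for i in range(3)]
    for k,(a,b,s,v) in RNG.items():
        m=((H>a)&(H<b)&(S>s)&(V>v)); m[:20 if c['n']=='wrist' else 130]=0
        if c['n']=='top': m[240:]=0;m[:,:165]=0;m[:,430:]=0
        n,l,st,ce=cv2.connectedComponentsWithStats(m.astype(np.uint8))
        if n<2: print(k,None); continue
        j=1+st[1:,4].argmax(); q=np.array([onz(c,u,vv,z)[:2] for vv,u in np.argwhere(l==j)],np.float32)
        r=cv2.minAreaRect(q); e=cv2.boxPoints(r); d=[e[1]-e[0],e[2]-e[1]]; d=max(d,key=np.linalg.norm); yaw=(np.degrees(np.arctan2(d[1],d[0]))+90)%180-90
        print(c['n'],k,st[j],'ctr',np.round(r[0],4),'size',np.round(r[1],4),'yaw',round(yaw,1))
E
python3 - <<'E'
from h import *
c=dict(np.load('w4.npz')); c={k:(v if getattr(v,'ndim',1) else v.item()) for k,v in c.items()}
boards(c)
boards(shot('top'))
E
```

```text
wrist blue [ 188   51   32   67 2009] ctr [0.5965 0.2501] size [0.037  0.0773] yaw -7.2
wrist green [ 267   54   33   67 2143] ctr [0.5806 0.1599] size [0.0361 0.0766] yaw -6.4
top blue [201 160   5   6  18] ctr [0.6242 0.2365] size [0.0175 0.0092] yaw 43.9
top green [223 174   3   5   7] ctr [0.5892 0.1717] size [0.0035 0.0127] yaw -5.3
```

```bash
python3 -c "
from h import *
go([.5727,.1608,.0525],-6.4)"
```

```text
dp [10.44  0.19 22.12] twist 0.1 n 4.0 at [0.4691 0.1742 0.2737] [180.   -0.   -6.3] t 10.3 F [ 0.3  0.3 -0.8] w 0.0611 0.0
```

```bash
python3 -m jog '[{"dp":[4,0.2,4],"twist":0,"fingers":0.62},{"dp":[8,0.2,8],"twist":0,"fingers":0.62},{"dp":[10.4,0.2,12],"twist":0,"fingers":0.62},{"dp":[10.4,0.2,16],"twist":0,"fingers":0.62},{"dp":[10.4,0.2,18],"twist":0,"fingers":0.62},{"dp":[10.4,0.2,18],"twist":0,"fingers":0.62}]' ; python3 - <<'E'
from h import *
c=shot('wrist'); boards(c)
go([.5727,.1608,.0525],-6.4)
E
```

```text
time_s: 11.1
tool_pos: [0.571, 0.1606, 0.0926]
tool_rot: [180.0, 0.1, -6.4]
force: [1.1, -0.8, 0.0]
grip_width: 0.0537
grasp_force: 0.0
wrist blue [ 114  164   60  102 4973] ctr [0.5996 0.2498] size [0.0374 0.071 ] yaw -7.5
wrist green [ 251  170   62  114 6597] ctr [0.5806 0.1601] size [0.0371 0.0771] yaw -7.3
dp [0.05 0.02 4.18] twist 0.0 n 1.0 at [0.5722 0.1611 0.0943] [-180.    -0.    -6.4] t 11.2 F [ 0.   0.8 -0.7] w 0.0542 0.0
```

```bash
python3 -m jog '[{"dp":[0,0,2.5],"twist":0,"fingers":0.62},{"dp":[0,0,4.1],"twist":0,"fingers":0.62},{"dp":[0,0,4.1],"twist":0,"fingers":0.62},{"dp":[0,0,4.1],"twist":0,"fingers":0.3},{"dp":[0,0,4.1],"twist":0,"fingers":0.3},{"dp":[0,0,4.1],"twist":0,"fingers":0.3}]' 25; python3 - <<'E'
from h import *
go([.5727,.1608,.0525],-6.4)
E
```

```text
time_s: 11.9
tool_pos: [0.5727, 0.161, 0.0536]
tool_rot: [-180.0, -0.1, -6.4]
force: [-0.7, -0.3, 3.4]
grip_width: 0.0398
grasp_force: 24.9
dp [0.   0.02 0.11] twist -0.0 n 1.0 at [0.5727 0.161  0.0536] [-1.8e+02 -1.0e-01 -6.4e+00] t 11.9 F [-0.7 -0.3  3.4] w 0.0398 24.9
```

```bash
python3 -m jog '[{"dp":[0,0,-2],"twist":0,"fingers":0.3},{"dp":[0,0,-4.5],"twist":0,"fingers":0.3},{"dp":[0,0,-7],"twist":0,"fingers":0.3},{"dp":[0,0,-7],"twist":0,"fingers":0.3}]' 30; python3 - <<'E'
from h import *
go([.5952,-.2310,.12],-9.9)
E
```

```text
time_s: 12.4
tool_pos: [0.5738, 0.1616, 0.1258]
tool_rot: [-179.9, -0.3, -6.4]
force: [-0.5, 0.1, -0.4]
grip_width: 0.0397
grasp_force: 30.0
dp [ 6.52 38.77  0.56] twist 3.5 n 7.0 at [0.5738 0.1616 0.1258] [-179.9   -0.3   -6.4] t 12.4 F [-0.5  0.1 -0.4] w 0.0397 30.0
```

```bash
python3 -m jog '[{"dp":[1,5,0],"twist":0,"fingers":0.3},{"dp":[2,10,0],"twist":0,"fingers":0.3},{"dp":[3,15,0],"twist":0,"fingers":0.3},{"dp":[4,20,0],"twist":2,"fingers":0.3},{"dp":[5,25,0],"twist":3.5,"fingers":0.3},{"dp":[5.8,30,0],"twist":3.5,"fingers":0.3},{"dp":[6.5,35,0],"twist":3.5,"fingers":0.3},{"dp":[6.5,38.8,0.5],"twist":3.5,"fingers":0.3}]'; python3 -m jog '[{"dp":[0,0,0],"twist":0,"fingers":0.3},{"dp":[0,0,0],"twist":0,"fingers":0.3}]' ;python3 - <<'E'
from h import *
c=shot('wrist'); cv2.imwrite('pics/w5.png',c['pixels'])
go([.5952,-.2310,.057],-9.9)
E
```

```text
time_s: 13.4
tool_pos: [0.5926, -0.2349, 0.1171]
tool_rot: [180.0, 0.0, -10.0]
force: [0.0, 0.6, -0.7]
grip_width: 0.0392
grasp_force: 30.0
time_s: 13.65
tool_pos: [0.5928, -0.231, 0.117]
tool_rot: [-179.9, 0.1, -9.9]
force: [0.0, -0.3, -0.4]
grip_width: 0.0395
grasp_force: 30.0
dp [0.21 0.05 6.03] twist 0.1 n 1.0 at [ 0.5933 -0.2302  0.1173] [-179.9    0.    -9.8] t 13.7 F [-0.9  0.7 -0.5] w 0.0397 30.0
```

View pics/w5.png

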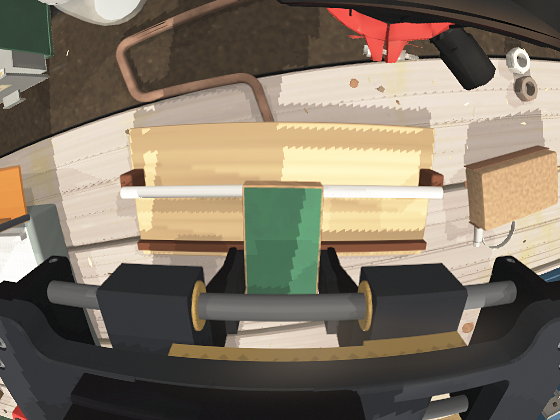

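The green board is held level and square to the rack, centred over the rail (rail from (122,192) to (441,192)). I'll check the rail position from here.

```bash
python3 - <<'E'
from h import *
c=shot('wrist')
a,b=onz(c,122,191,.043),onz(c,441,192,.043); print(a,b,(a+b)/2,np.degrees(np.arctan2(*(a-b)[:2])))
a,b=onz(c,138,241,.02),onz(c,426,241,.02); print('strip rear top',a,b)
E
python3 -m jog '[{"dp":[0.2,0,3],"twist":0,"fingers":0.3},{"dp":[0.2,0,5],"twist":0,"fingers":0.3},{"dp":[0.2,0,5.8],"twist":0,"fingers":0.3},{"dp":[0.2,0,5.8],"twist":0,"fingers":0.3}]'
```

```text
[ 0.64073264 -0.10683286  0.043     ] [ 0.59581649 -0.36211187  0.043     ] [ 0.61827456 -0.23447237  0.043     ] 9.979009595206591
strip rear top [ 0.58863523 -0.094497    0.02      ] [ 0.54334183 -0.35723573  0.02      ]
time_s: 14.25
tool_pos: [0.5949, -0.2319, 0.0592]
tool_rot: [-180.0, 0.1, -9.9]
force: [-0.7, 0.7, -0.6]
grip_width: 0.0395
grasp_force: 30.0
```

```bash
python3 -m jog '[{"dp":[0.15,0,0.5],"twist":0,"fingers":0.3},{"dp":[0.15,0,1.0],"twist":0,"fingers":0.3},{"dp":[0.15,0,1.3],"twist":0,"fingers":0.3},{"dp":[0.15,0,1.6],"twist":0,"fingers":0.3},{"dp":[0.15,0,1.9],"twist":0,"fingers":0.3},{"dp":[0.15,0,2.1],"twist":0,"fingers":0.3},{"dp":[0.15,0,2.1],"twist":0,"fingers":0.3}]' 8; python3 - <<'E'
from h import *
go([.5967,-.2310,.036],-9.9)
c=shot('wrist'); cv2.imwrite('pics/w6.png',c['pixels'])
E
```

```text
time_s: 15.12
tool_pos: [0.5968, -0.2329, 0.0386]
tool_rot: [180.0, -0.0, -9.9]
force: [-0.4, -1.4, 1.4]
grip_width: 0.0396
grasp_force: 8.0
dp [-0.04 -0.19  0.26] twist -0.0 n 1.0 at [ 0.5968 -0.2329  0.0386] [180.   -0.   -9.9] t 15.1 F [-0.4 -1.4  1.4] w 0.0396 8.0
```

View pics/w6.png

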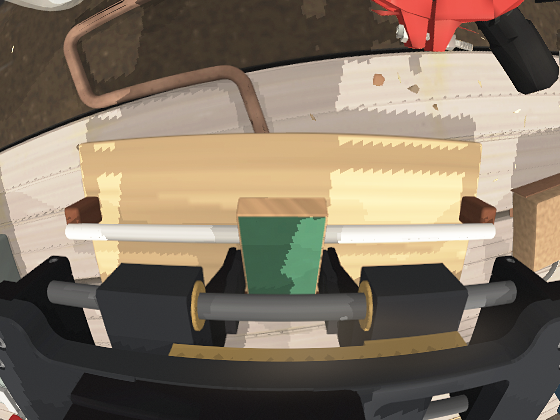

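The board has tilted as intended: its upper end face shows at (282,208). I'll go a little lower, then release and lift.

```bash
python3 -m jog '[{"dp":[0,0,0.2],"twist":0,"fingers":0.3},{"dp":[0,0,0.4],"twist":0,"fingers":0.3},{"dp":[0,0,0.4],"twist":0,"fingers":0.3}]' 5;  python3 -m jog '[{"dp":[0,0,0],"twist":0,"fingers":0.5},{"dp":[0,0,0],"twist":0,"fingers":0.55},{"dp":[0,0,-2],"twist":0,"fingers":0.6},{"dp":[0,0,-5],"twist":0,"fingers":0.62},{"dp":[-4,-3,-9],"twist":0,"fingers":0.62},{"dp":[-8,-6,-13],"twist":0,"fingers":0.62},{"dp":[-8,-6,-13],"twist":0,"fingers":0.62}]'; python3 - <<'E'
from h import *
c=shot('wrist'); cv2.imwrite('pics/w7.png',c['pixels'])
boards(c,.045); go([.5967,-.2310,.036],-9.9)
E
```

```text
time_s: 15.55
tool_pos: [0.5964, -0.2323, 0.0342]
tool_rot: [-180.0, 0.0, -9.9]
force: [-0.4, -1.5, 0.1]
grip_width: 0.0401
grasp_force: 5.0
time_s: 16.42
tool_pos: [0.5294, -0.157, 0.1701]
tool_rot: [179.9, -0.4, -9.7]
force: [0.5, -0.7, 0.2]
grip_width: 0.0543
grasp_force: 0.0
wrist blue [524 208  36  59 203] ctr [ 0.4441 -0.4583] size [0.0359 0.0843] yaw -35.6
wrist green [ 328   82   54   67 2687] ctr [ 0.6    -0.2354] size [0.0399 0.0648] yaw -17.3
dp [ 7.81  5.94 13.3 ] twist 0.1 n 3.0 at [ 0.5291 -0.1587  0.1684] [179.9  -0.3  -9.8] t 16.5 F [ 0.3 -0.7 -0.7] w 0.054 0.0
```

View pics/w7.png

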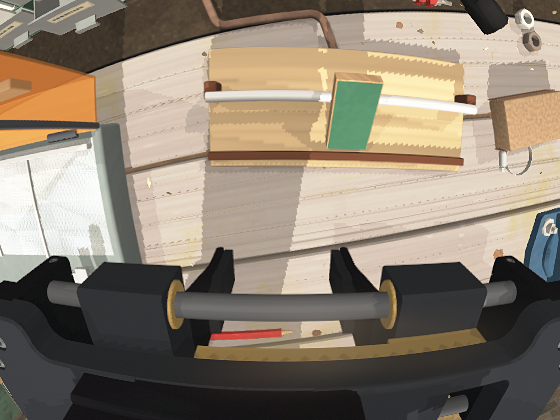

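The green board leans behind the strip (355,110), and the right lane is empty. Next is blue.

```bash
python3 -m jog '[{"dp":[-1,-6,0],"twist":0,"fingers":0.62},{"dp":[-1,-12,0],"twist":0,"fingers":0.62},{"dp":[-1,-18,0],"twist":0,"fingers":0.62},{"dp":[-1,-24,0],"twist":-2,"fingers":0.62},{"dp":[-1,-30,0],"twist":-2.8,"fingers":0.62},{"dp":[-1,-36,0],"twist":-2.8,"fingers":0.62},{"dp":[-1,-40,0],"twist":-2.8,"fingers":0.62},{"dp":[-1,-40,0],"twist":-2.8,"fingers":0.62}]';  python3 - <<'E'
from h import *
c=shot('wrist');boards(c); go([.5886,.251,.0525],-7.2)
E
```

```text
time_s: 17.48
tool_pos: [0.5867, 0.2402, 0.1637]
tool_rot: [-179.9, 0.1, -6.8]
force: [0.8, 0.5, -0.0]
grip_width: 0.0541
grasp_force: 0.0
wrist blue [ 248  156   45   88 3814] ctr [0.5965 0.2495] size [0.0367 0.077 ] yaw -7.5
green None
dp [-0.02 -1.39 11.11] twist 0.2 n 2.0 at [0.5873 0.2372 0.1635] [-1.8e+02  1.0e-01 -7.0e+00] t 17.5 F [ 1.   0.1 -0.7] w 0.0541 0.0
```

```bash
python3 -m jog '[{"dp":[0,-1.3,4],"twist":0.4,"fingers":0.62},{"dp":[0,-1.3,7],"twist":0.4,"fingers":0.62},{"dp":[0,-1.3,9.5],"twist":0.4,"fingers":0.62},{"dp":[0,-1.3,11],"twist":0.4,"fingers":0.62},{"dp":[0,-1.3,11],"twist":0.4,"fingers":0.62},{"dp":[0,-1.3,11],"twist":0.4,"fingers":0.3},{"dp":[0,-1.3,11],"twist":0.4,"fingers":0.3},{"dp":[0,-1.3,11],"twist":0.4,"fingers":0.3}]' 25;python3 -m jog '[{"dp":[0,0,0],"twist":0,"fingers":0.3}]' 30; python3 - <<'E'
from h import *
go([.5886,.2505,.0525],-7.2)
E
```

```text
time_s: 18.52
tool_pos: [0.5897, 0.2493, 0.0559]
tool_rot: [-180.0, -0.1, -7.5]
force: [0.6, -0.0, 3.7]
grip_width: 0.0394
grasp_force: 25.0
time_s: 18.65
tool_pos: [0.5897, 0.2493, 0.0559]
tool_rot: [-180.0, -0.1, -7.5]
force: [-0.5, -0.7, 5.2]
grip_width: 0.0393
grasp_force: 30.0
dp [-0.12 -0.1   0.34] twist -0.3 n 1.0 at [0.5897 0.2493 0.0559] [-1.8e+02 -1.0e-01 -7.5e+00] t 18.6 F [-0.5 -0.7  5.2] w 0.0393 30.0
```

```bash
python3 -m jog '[{"dp":[0,0,-2],"twist":0,"fingers":0.3},{"dp":[0,0,-4.5],"twist":0,"fingers":0.3},{"dp":[0,0,-7],"twist":0,"fingers":0.3},{"dp":[0,0,-7],"twist":0,"fingers":0.3}]' 30; python3 - <<'E'
from h import *
go([.6102,-.1542,.12],-9.9)
E
```

```text
time_s: 19.15
tool_pos: [0.5902, 0.2498, 0.1274]
tool_rot: [-179.9, -0.2, -7.5]
force: [-0.3, -0.3, -1.0]
grip_width: 0.0393
grasp_force: 30.0
dp [ 7.28 39.8   0.69] twist 2.4 n 7.0 at [0.5902 0.2498 0.1274] [-179.9   -0.2   -7.5] t 19.1 F [-0.3 -0.3 -1. ] w 0.0393 30.0
```

```bash
python3 -m jog '[{"dp":[1,5,0],"twist":0,"fingers":0.3},{"dp":[2,10,0],"twist":0,"fingers":0.3},{"dp":[3,15,0],"twist":0,"fingers":0.3},{"dp":[4,20,0],"twist":2,"fingers":0.3},{"dp":[5,25,0],"twist":2.4,"fingers":0.3},{"dp":[6,31,0],"twist":2.4,"fingers":0.3},{"dp":[7,36,0.5],"twist":2.4,"fingers":0.3},{"dp":[7.3,39.8,0.7],"twist":2.4,"fingers":0.3}]'; python3 -m jog '[{"dp":[0,0,0],"twist":0,"fingers":0.3},{"dp":[0,0,0],"twist":0,"fingers":0.3}]' ;python3 - <<'E'
from h import *
c=shot('wrist'); cv2.imwrite('pics/w8.png',c['pixels'])
go([.6102,-.1542,.058],-9.9)
E
```

```text
time_s: 20.15
tool_pos: [0.6079, -0.1579, 0.116]
tool_rot: [180.0, 0.1, -10.0]
force: [0.9, 0.3, 0.6]
grip_width: 0.0289
grasp_force: 0.0
time_s: 20.4
tool_pos: [0.6087, -0.1541, 0.117]
tool_rot: [-179.9, 0.1, -9.9]
force: [-0.6, -0.1, -0.5]
grip_width: 0.0263
grasp_force: 0.0
dp [0.13 0.08 5.93] twist 0.1 n 1.0 at [ 0.609  -0.1532  0.1173] [-179.9    0.    -9.8] t 20.4 F [-0.1  0.6 -0.6] w 0.0262 0.0
```

View pics/w8.png

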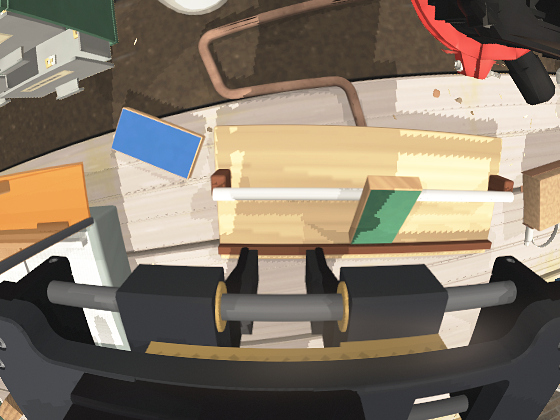

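The grip slackened and the blue board fell, painted side up, on the bench behind and between the box and the rack at (157,142). I'll locate it.

```bash
python3 - <<'E'
from h import *
boards(shot('wrist'),.012)
c=shot('top'); boards(c,.012); P=cloud(c)
hsv=cv2.cvtColor(c['pixels'],cv2.COLOR_BGR2HSV);m=(hsv[...,0]>95)&(hsv[...,0]<130)&(hsv[...,1]>110);m[240:]=0;m[:,:165]=0;m[:,430:]=0
print(np.percentile(P[m],[10,50,90],axis=0)); hinge=np.array([.6506,.1536,0]); print((np.array([.69,-.04,0])-hinge)@BY)
E
```

```text
wrist blue [ 113  109   89   69 3428] ctr [ 0.6877 -0.0558] size [0.0775 0.0374] yaw 57.2
wrist green [ 353  191   69   53 2314] ctr [ 0.5859 -0.2455] size [0.0454 0.0635] yaw -26.1
top blue [294 147  16  18 159] ctr [ 0.6945 -0.0445] size [0.0481 0.0352] yaw 61.7
top green [188 215   3   2   5] ctr [0.4723 0.2641] size [0.003  0.0059] yaw -83.1
[[ 0.67835507 -0.05845203  0.00981785]
 [ 0.69592652 -0.04355095  0.01295975]
 [ 0.71029235 -0.02793663  0.01612912]]
-0.1881073091191356
```

```bash
python3 -m jog '[{"dp":[0,0,-6],"twist":-9,"fingers":0.53},{"dp":[0,-2,-8],"twist":-19,"fingers":0.53},{"dp":[3,-4,-8],"twist":-29,"fingers":0.53},{"dp":[5,-6,-8],"twist":-39,"fingers":0.53},{"dp":[5,-8,-8],"twist":-49,"fingers":0.53},{"dp":[5,-9,-8],"twist":-59,"fingers":0.53},{"dp":[5,-9,-8],"twist":-67,"fingers":0.53},{"dp":[5,-9,-8],"twist":-67,"fingers":0.53}]'; python3 - <<'E'
from h import *
c=shot('wrist'); cv2.imwrite('pics/w9.png',c['pixels']); boards(c,.012)
go([.6769,-.0726,.0045],57.2)
E
```

```text
time_s: 21.55
tool_pos: [0.6739, -0.0737, 0.1977]
tool_rot: [-180.0, -0.0, 57.1]
force: [-0.6, -0.4, 0.0]
grip_width: 0.0461
grasp_force: 0.0
wrist blue [ 266  133   35   69 2335] ctr [ 0.688  -0.0557] size [0.0751 0.0372] yaw 57.1
wrist green [275 325  29  20 101] ctr [ 0.5685 -0.2497] size [0.0142 0.0511] yaw -78.4
dp [ 0.3   0.16 19.32] twist -0.2 n 4.0 at [ 0.6739 -0.0743  0.1977] [-180.   -0.   57.] t 21.6 F [-0.1 -0.4  0.2] w 0.0461 0.0
```

View pics/w9.png

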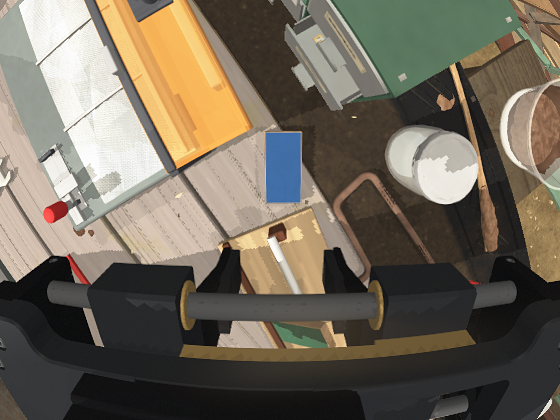

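The blue board lies square to the tool at (283,167), and its position is confirmed. The hook, hood and rack are clear of the fingers. I'll descend in two stages.

```bash
python3 -m jog '[{"dp":[0.3,0.1,5],"twist":0,"fingers":0.53},{"dp":[0.3,0.1,9],"twist":0,"fingers":0.53},{"dp":[0.3,0.1,12],"twist":0,"fingers":0.53},{"dp":[0.3,0.1,15],"twist":0,"fingers":0.53},{"dp":[0.3,0.1,16.5],"twist":0,"fingers":0.53},{"dp":[0.3,0.1,16.5],"twist":0,"fingers":0.53}]'; python3 - <<'E'
from h import *
c=shot('wrist');boards(c,.012)
go([.6769,-.0726,.0045],57.2)
E
```

```text
time_s: 22.35
tool_pos: [0.6757, -0.0732, 0.0319]
tool_rot: [-179.9, 0.0, 57.0]
force: [-0.9, -0.6, -0.5]
grip_width: 0.0461
grasp_force: 0.0
wrist blue [ 249  153   66  123 7731] ctr [ 0.6878 -0.0555] size [0.0768 0.0373] yaw 57.1
wrist green [534  95   2   1   2] ctr [ 0.8802 -0.0762] size [0.0011 0.    ] yaw -23.6
dp [ 0.06 -0.01  2.86] twist -0.2 n 1.0 at [ 0.6766 -0.0732  0.0331] [180.  -0.  57.] t 22.4 F [ 0.9  0.7 -0.3] w 0.046 0.0
```

```bash
python3 -m jog '[{"dp":[0,0,1.5],"twist":0,"fingers":0.53},{"dp":[0,0,2.7],"twist":0,"fingers":0.53},{"dp":[0,0,2.7],"twist":0,"fingers":0.53},{"dp":[0,0,2.7],"twist":0,"fingers":0.3},{"dp":[0,0,2.7],"twist":0,"fingers":0.3},{"dp":[0,0,2.7],"twist":0,"fingers":0.3}]' 40; python3 - <<'E'
from h import *
go([.6769,-.0726,.0045],57.2)
E
```

```text
time_s: 23.15
tool_pos: [0.6765, -0.0733, 0.0059]
tool_rot: [180.0, -0.0, 57.1]
force: [0.1, 0.1, 0.1]
grip_width: 0.039
grasp_force: 40.0
dp [ 0.08 -0.    0.14] twist -0.1 n 1.0 at [ 0.6765 -0.0733  0.0059] [180.   -0.   57.1] t 23.1 F [0.1 0.1 0.1] w 0.039 40.0
```

```bash
python3 -m jog '[{"dp":[0,0,-3],"twist":0,"fingers":0.3},{"dp":[0,0,-7],"twist":0,"fingers":0.3},{"dp":[0,0,-11],"twist":0,"fingers":0.3},{"dp":[0,0,-13],"twist":0,"fingers":0.3},{"dp":[0,0,-13],"twist":0,"fingers":0.3}]' 40; python3 - <<'E'
from h import *
go([.6013,-.1526,.12],-9.9)
E
```

```text
time_s: 23.78
tool_pos: [0.6772, -0.0732, 0.1369]
tool_rot: [179.9, -0.0, 57.1]
force: [-0.1, 0.0, -0.8]
grip_width: 0.0393
grasp_force: 40.0
dp [-10.79  -2.05   1.68] twist 67.0 n 7.0 at [ 0.6772 -0.0732  0.1369] [179.9  -0.   57.1] t 23.8 F [-0.1  0.  -0.8] w 0.0393 40.0
```

```bash
python3 -m jog '[{"dp":[-4,-0.5,0],"twist":9,"fingers":0.3},{"dp":[-8,-1,0],"twist":18,"fingers":0.3},{"dp":[-10.8,-2,0],"twist":28,"fingers":0.3},{"dp":[-10.8,-2,0],"twist":38,"fingers":0.3},{"dp":[-10.8,-2,0],"twist":48,"fingers":0.3},{"dp":[-10.8,-2,0],"twist":58,"fingers":0.3},{"dp":[-10.8,-2,1.6],"twist":67,"fingers":0.3},{"dp":[-10.8,-2,1.6],"twist":67,"fingers":0.3}]' ; python3 - <<'E'
from h import *
c=shot('wrist'); cv2.imwrite('pics/w10.png',c['pixels'])
go([.6013,-.1526,.06],-9.9)
E
```

```text
time_s: 24.78
tool_pos: [0.5985, -0.1528, 0.1163]
tool_rot: [-180.0, 0.3, -9.8]
force: [0.1, -0.0, -1.5]
grip_width: 0.0395
grasp_force: 40.0
dp [ 0.21 -0.06  5.75] twist 0.1 n 1.0 at [ 0.5993 -0.1529  0.1175] [-180.     0.2   -9.8] t 24.8 F [ 1.   0.3 -0.1] w 0.0395 40.0
```

View pics/w10.png

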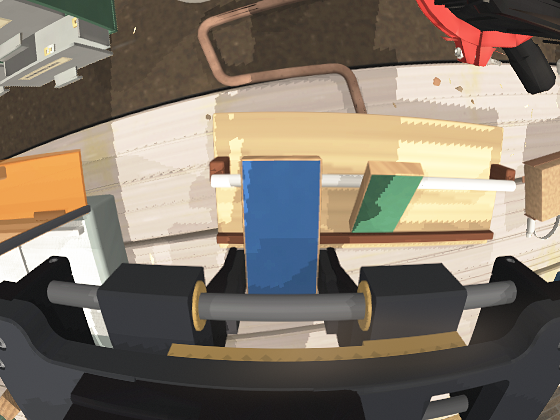

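The blue board is held level over the left slot, clear of the green one. I'll lower it onto the rail.

```bash
python3 -m jog '[{"dp":[0.2,0,3],"twist":0,"fingers":0.3},{"dp":[0.2,0,5.5],"twist":0,"fingers":0.3},{"dp":[0.2,0,6.0],"twist":0,"fingers":0.3},{"dp":[0.2,0,6.0],"twist":0,"fingers":0.3}]'; python3 -m jog '[{"dp":[0,0,0.4],"twist":0,"fingers":0.3},{"dp":[0,0,0.8],"twist":0,"fingers":0.3},{"dp":[0,0,1.2],"twist":0,"fingers":0.3},{"dp":[0,0,1.6],"twist":0,"fingers":0.3},{"dp":[0,0,2.0],"twist":0,"fingers":0.3},{"dp":[0,0,2.3],"twist":0,"fingers":0.3},{"dp":[0,0,2.6],"twist":0,"fingers":0.3},{"dp":[0,0,2.6],"twist":0,"fingers":0.3}]' 9; python3 - <<'E'
from h import *
go([.6013,-.1526,.03],-9.9)
c=shot('wrist'); cv2.imwrite('pics/w11.png',c['pixels'])
E
```

```text
time_s: 25.32
tool_pos: [0.603, -0.1533, 0.0599]
tool_rot: [-180.0, 0.0, -9.9]
force: [-0.3, -0.3, -0.2]
grip_width: 0.0395
grasp_force: 40.0
time_s: 26.32
tool_pos: [0.6027, -0.1533, 0.0333]
tool_rot: [-180.0, 0.0, -9.9]
force: [0.3, 0.8, -0.5]
grip_width: 0.0398
grasp_force: 9.0
dp [-0.16 -0.05  0.33] twist -0.0 n 1.0 at [ 0.6027 -0.1533  0.0333] [-180.     0.    -9.9] t 26.3 F [ 0.3  0.8 -0.5] w 0.0398 9.0
```

View pics/w11.png

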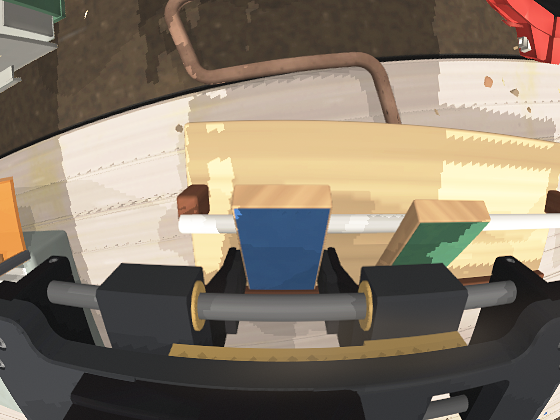

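The blue board has tilted to match the green one. I'll lower it the last bit, release, back off and check.

```bash
python3 -m jog '[{"dp":[0,0,0.2],"twist":0,"fingers":0.3},{"dp":[0,0,0.4],"twist":0,"fingers":0.3},{"dp":[0,0,0.4],"twist":0,"fingers":0.3}]' 5;  python3 -m jog '[{"dp":[0,0,0],"twist":0,"fingers":0.5},{"dp":[0,0,0],"twist":0,"fingers":0.55},{"dp":[0,0,-2],"twist":0,"fingers":0.58},{"dp":[0,0,-5],"twist":0,"fingers":0.58},{"dp":[-4,2,-9],"twist":0,"fingers":0.58},{"dp":[-9,4,-14],"twist":0,"fingers":0.58},{"dp":[-9,4,-14],"twist":0,"fingers":0.58}]'; python3 - <<'E'
from h import *
c=shot('wrist'); cv2.imwrite('pics/w12.png',c['pixels'])
boards(c,.045); go([.4700,.147,.27],83.7); print(env.get_obs()['qpos'])
E
```

```text
time_s: 26.75
tool_pos: [0.6025, -0.1533, 0.0292]
tool_rot: [180.0, 0.0, -9.9]
force: [0.2, 0.3, -0.2]
grip_width: 0.0403
grasp_force: 5.0
time_s: 27.62
tool_pos: [0.5073, -0.179, 0.1742]
tool_rot: [179.8, -0.3, -10.1]
force: [1.0, -0.5, 0.2]
grip_width: 0.0502
grasp_force: 0.0
wrist blue [ 206   58   51   67 2787] ctr [ 0.6171 -0.1535] size [0.041  0.0624] yaw -5.9
wrist green [ 301   59   48   70 2860] ctr [ 0.6001 -0.2344] size [0.0396 0.0639] yaw -13.7
dp [ -9.3  -31.39  -9.81] twist -93.7 n 9.0 at [ 0.5072 -0.1787  0.1735] [179.8  -0.3 -10. ] t 27.7 F [-0.2  0.7 -0.6] w 0.0503 0.0
[ 49.14316742   8.74737424 -35.47685534 102.14010212   5.57125241
  70.505776   -87.90093659]
```

View pics/w12.png

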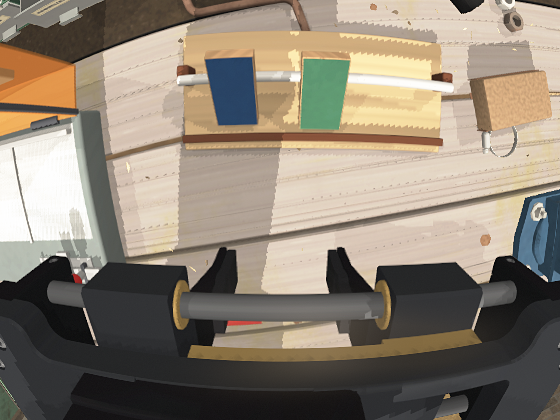

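Both boards lean on the rack behind the strip, blue at (232,90) and green at (325,92), well apart. Next I'll close the hood, checking by numbers only from here.

```bash
python3 -m jog '[{"dp":[0,0,-5],"twist":-10,"fingers":0.5},{"dp":[0,-4,-10.5],"twist":-20,"fingers":0.5},{"dp":[0,-10,-10.5],"twist":-30,"fingers":0.5},{"dp":[0,-15,-10.5],"twist":-40,"fingers":0.5},{"dp":[0,-20,-10.5],"twist":-50,"fingers":0.5},{"dp":[0,-25,-10.5],"twist":-60,"fingers":0.5},{"dp":[0,-30,-10.5],"twist":-70,"fingers":0.5},{"dp":[0,-32,-10.5],"twist":-80,"fingers":0.5}]'; python3 -m jog '[{"dp":[0,0,0],"twist":-10,"fingers":0.5},{"dp":[0,0,0],"twist":-13.5,"fingers":0.5},{"dp":[0,0,0],"twist":-13.5,"fingers":0.5}]';python3 - <<'E'
from h import *
go([.7046,.1464,.28],83.1)
E
```

```text
time_s: 28.68
tool_pos: [0.562, 0.1435, 0.2742]
tool_rot: [-179.9, -0.2, 70.8]
force: [0.3, 0.4, 0.1]
grip_width: 0.0431
grasp_force: 0.0
time_s: 29.05
tool_pos: [0.5625, 0.1391, 0.2739]
tool_rot: [-179.9, -0.1, 83.6]
force: [0.6, -0.3, -0.2]
grip_width: 0.0437
grasp_force: 0.0
dp [ 2.31 14.04 -0.62] twist 0.5 n 3.0 at [0.5625 0.1391 0.2739] [-1.799e+02 -1.000e-01  8.360e+01] t 29.1 F [ 0.6 -0.3 -0.2] w 0.0437 0.0
```

```bash
python3 -m jog '[{"dp":[1,5,0],"twist":0,"fingers":0.5},{"dp":[2,10,0],"twist":0,"fingers":0.5},{"dp":[2.3,14.0,0],"twist":0.5,"fingers":0.5},{"dp":[2.3,14.0,0],"twist":0.5,"fingers":0.5},{"dp":[2.3,14.0,3],"twist":0.5,"fingers":0.5},{"dp":[2.3,14.0,6.8],"twist":0.5,"fingers":0.5},{"dp":[2.3,14.0,6.8],"twist":0.5,"fingers":0.5},{"dp":[2.3,14.0,6.8],"twist":0.5,"fingers":0}]' 25; python3 -m jog '[{"dp":[0,0,0],"twist":0,"fingers":0},{"dp":[0,0,0],"twist":0,"fingers":0},{"dp":[0,0,0],"twist":0,"fingers":0}]';python3 - <<'E'
from h import *
go([.7046,.1464,.2054],83.1)
E
```

```text
time_s: 30.05
tool_pos: [0.7042, 0.1457, 0.2084]
tool_rot: [179.9, -0.0, 83.1]
force: [-0.4, 0.6, 0.2]
grip_width: 0.0393
grasp_force: 0.0
time_s: 30.42
tool_pos: [0.7043, 0.1453, 0.2073]
tool_rot: [180.0, -0.0, 83.1]
force: [-3.4, -0.0, 2.5]
grip_width: 0.0117
grasp_force: 13.7
dp [0.11 0.02 0.19] twist -0.0 n 1.0 at [0.7043 0.1453 0.2073] [180.   -0.   83.1] t 30.4 F [-3.4 -0.   2.5] w 0.0117 13.7
```

```bash
python3 -m jog '[{"dp":[0,-1.1,-0.3],"twist":0,"fingers":0},{"dp":[0,-2.27,-0.55],"twist":0,"fingers":0},{"dp":[0,-4.44,-0.8],"twist":0,"fingers":0},{"dp":[0,-7.55,-0.7],"twist":0,"fingers":0},{"dp":[0,-10.6,-0.05],"twist":0,"fingers":0},{"dp":[0,-13.5,1.1],"twist":0,"fingers":0},{"dp":[0,-16.1,2.8],"twist":0,"fingers":0},{"dp":[0,-16.1,2.8],"twist":0,"fingers":0}]'; python3 - <<'E'
from h import *
go([.4787,.1736,.076])
E
```

```text
time_s: 31.42
tool_pos: [0.5405, 0.1648, 0.1773]
tool_rot: [-179.8, 0.2, 83.2]
force: [-3.5, 1.6, 0.9]
grip_width: 0.0111
grasp_force: 25.0
dp [ 0.17 -6.19 10.16] twist 0 n 2.0 at [0.5405 0.1648 0.1773] [-179.8    0.2   83.2] t 31.4 F [-3.5  1.6  0.9] w 0.0111 25.0
```

```bash
python3 -m jog '[{"dp":[0,-1.2,1.0],"twist":0,"fingers":0},{"dp":[0,-2.3,2.08],"twist":0,"fingers":0},{"dp":[0,-4.15,4.53],"twist":0,"fingers":0},{"dp":[0,-5.5,7.28],"twist":0,"fingers":0},{"dp":[0,-6.0,8.75],"twist":0,"fingers":0},{"dp":[0,-6.2,9.7],"twist":0,"fingers":0},{"dp":[0,-6.3,10.3],"twist":0,"fingers":0},{"dp":[0,-6.3,10.5],"twist":0,"fingers":0}]'; python3 - <<'E'
from h import *
go([.4787,.1736,.076])
E
```

```text
time_s: 32.42
tool_pos: [0.4782, 0.1722, 0.0738]
tool_rot: [-179.5, 0.2, 83.1]
force: [-14.3, -2.7, 21.2]
grip_width: 0.0109
grasp_force: 25.0
dp [ 0.14  0.03 -0.22] twist 0 n 1.0 at [0.4782 0.1722 0.0738] [-179.5    0.2   83.1] t 32.4 F [-14.3  -2.7  21.2] w 0.0109 25.0
```

```bash
python3 -m jog '[{"dp":[0,0,0],"twist":0,"fingers":0.4},{"dp":[0,0,0],"twist":0,"fingers":0.4},{"dp":[0,0,-4],"twist":0,"fingers":0.4},{"dp":[0,0,-9],"twist":0,"fingers":0.4},{"dp":[-5,0,-9],"twist":10,"fingers":0.4},{"dp":[-10,0,-9],"twist":20,"fingers":0.4},{"dp":[-12,0,-9],"twist":30,"fingers":0.4},{"dp":[-12,0,-9],"twist":40,"fingers":0.4}]' ; python3 -m jog '[{"dp":[0,0,0],"twist":10,"fingers":0.42},{"dp":[0,0,0],"twist":20,"fingers":0.42},{"dp":[0,0,0],"twist":30,"fingers":0.42},{"dp":[0,0,0],"twist":40,"fingers":0.42},{"dp":[0,0,0],"twist":49.4,"fingers":0.42},{"dp":[0,0,0],"twist":49.4,"fingers":0.42},{"dp":[0,0,0],"twist":49.4,"fingers":0.42}]';  cat >> h.py <<'E'
def knob(c):
    hsv=cv2.cvtColor(c['pixels'],cv2.COLOR_BGR2HSV); H,S,V=[hsv[...,i] for i in range(3)]
    m=((H<6)|(H>174))&(S>150)&(V>100)
    n,l,st,ce=cv2.connectedComponentsWithStats(m.astype(np.uint8))
    for k in range(1,n):
        if st[k,4]>(80 if c['n']=='wrist' else 12):
            p=onz(c,*ce[k],.09)
            if np.hypot(*(p[:2]-[.473,.065]))<.05: print('knob',c['n'],st[k],p)
def hood(c):
    P=cloud(c); hsv=cv2.cvtColor(c['pixels'],cv2.COLOR_BGR2HSV); H,S,V=[hsv[...,i] for i in range(3)]
    m=(H>8)&(H<22)&(S>180)&(V>120)&(P[...,0]<.7)&(P[...,0]>.5)&(P[...,1]>0)&(P[...,1]<.32)
    A=np.c_[P[m][:,:2]@np.c_[BX[:2],BY[:2]],np.ones(m.sum())]; print('hood n',m.sum(),'z pct',np.percentile(P[m][:,2],[5,50,95]),'slope',np.linalg.lstsq(A,P[m][:,2],rcond=None)[0])
E
python3 - <<'E'
from h import *
knob(shot('wrist')); hood(shot('top')); go([.4735,.0526,.16],-6.3)
E
```

```text
time_s: 33.42
tool_pos: [0.4681, 0.0502, 0.1642]
tool_rot: [179.9, -0.0, 42.5]
force: [0.1, 0.5, -0.9]
grip_width: 0.0346
grasp_force: 0.0
time_s: 34.3
tool_pos: [0.4677, 0.053, 0.1639]
tool_rot: [-180.0, -0.0, -6.2]
force: [0.1, -0.1, -0.1]
grip_width: 0.0366
grasp_force: 0.0
knob wrist [270 202  23  30 553] [0.47166248 0.05288052 0.09      ]
hood n 697 z pct [0.10103685 0.10577928 0.10995762] slope [-0.06083083 -0.02787223  0.15028035]
dp [ 0.6  -0.02  0.37] twist 0.1 n 1.0 at [0.4675 0.053  0.1637] [-180.    -0.    -6.2] t 34.4 F [-0.3  1.   0.6] w 0.0365 0.0
```

```bash
python3 -m jog '[{"dp":[0.5,0,4],"twist":0,"fingers":0.42},{"dp":[0.5,0,8],"twist":0,"fingers":0.42},{"dp":[0.5,0,8.9],"twist":0,"fingers":0.42},{"dp":[0.5,0,8.9],"twist":0,"fingers":0.05},{"dp":[0.5,0,8.9],"twist":0,"fingers":0.05},{"dp":[0.5,0,8.9],"twist":0,"fingers":0.05}]' 20; python3 -m jog '[{"dp":[0,-0.7,0],"twist":0,"fingers":0.05},{"dp":[0,-1.4,0],"twist":0,"fingers":0.05},{"dp":[0,-2.0,0],"twist":0,"fingers":0.05},{"dp":[0,-2.5,0],"twist":0,"fingers":0.05},{"dp":[0,-2.7,0],"twist":0,"fingers":0.05},{"dp":[0,-2.8,0],"twist":0,"fingers":0.05},{"dp":[0,-2.8,0],"twist":0,"fingers":0.05}]'; python3 -c "
from h import *
go([.4768,.0767,.076],-6.3)"
```

```text
time_s: 35.15
tool_pos: [0.4735, 0.0527, 0.0761]
tool_rot: [180.0, -0.2, -6.3]
force: [-0.2, 1.2, 2.5]
grip_width: 0.0174
grasp_force: 20.0
time_s: 36.02
tool_pos: [0.4765, 0.0787, 0.076]
tool_rot: [179.8, -0.1, -6.4]
force: [-1.6, -3.9, 7.5]
grip_width: 0.0171
grasp_force: 20.0
dp [0.05 0.19 0.01] twist -0.1 n 1.0 at [0.4765 0.0787 0.076 ] [ 1.798e+02 -1.000e-01 -6.400e+00] t 36.0 F [-1.6 -3.9  7.5] w 0.0171 20.0
```

```bash
python3 -m jog '[{"dp":[0,-0.2,0],"twist":0,"fingers":0.05},{"dp":[0,-0.4,0],"twist":0,"fingers":0.05},{"dp":[0,-0.4,0],"twist":0,"fingers":0.05}]'; python3 -m jog '[{"dp":[0,-0.1,0],"twist":0,"fingers":0.05},{"dp":[0,0.1,0],"twist":0,"fingers":0.42},{"dp":[0,0.1,0],"twist":0,"fingers":0.42},{"dp":[0,0.1,-4],"twist":0,"fingers":0.42},{"dp":[0,0.1,-8.4],"twist":0,"fingers":0.42},{"dp":[0,0.1,-8.4],"twist":0,"fingers":0.42}]'; python3 -c "
from h import *
knob(shot('wrist'))
go([.4744,.0755,.16],-6.3)"
```

```text
time_s: 36.4
tool_pos: [0.4766, 0.0789, 0.076]
tool_rot: [179.5, -0.1, -6.5]
force: [-2.0, -11.7, 10.8]
grip_width: 0.0169
grasp_force: 20.0
time_s: 37.15
tool_pos: [0.478, 0.0846, 0.1618]
tool_rot: [-180.0, -0.4, -6.3]
force: [1.3, 0.4, -0.3]
grip_width: 0.0364
grasp_force: 0.0
knob wrist [279 212  23  31 564] [0.47457162 0.07868379 0.09      ]
dp [-0.13  0.87 -0.02] twist 0.0 n 1.0 at [0.4766 0.084  0.1598] [180.   -0.2  -6.3] t 37.2 F [-0.8 -0.1 -1.1] w 0.0364 0.0
```

```bash
python3 -m jog '[{"dp":[0,0,-6],"twist":0,"fingers":0.42},{"dp":[0,6,-8],"twist":0,"fingers":0.42},{"dp":[0,12,-8],"twist":0,"fingers":0.42},{"dp":[0,18,-8],"twist":0,"fingers":0.42},{"dp":[0,24,-8],"twist":0,"fingers":0.42},{"dp":[0,30,-8],"twist":0,"fingers":0.42},{"dp":[-2,36,-8],"twist":0,"fingers":0.42},{"dp":[-4,42,-8],"twist":0,"fingers":0.42}]'; python3 -m jog '[{"dp":[-3,5,0],"twist":0,"fingers":0.42},{"dp":[-6,10,0],"twist":0,"fingers":0.42},{"dp":[-8,15,0],"twist":0,"fingers":0.42},{"dp":[-8,15,0],"twist":0,"fingers":0.42}]'; python3 - <<'E'
from h import *
c=shot('top'); hood(c); knob(c); boards(c,.045)
P=cloud(c)
for n in ('top','side'):
    o=dict(np.load(n+'0.npz')); o={k:(v if getattr(v,'ndim',1) else v.item()) for k,v in o.items()}; o['n']=n
    c=shot(n); 
    if n=='top': print('before'); hood(o); knob(o)
    hs=[cv2.cvtColor(x['pixels'],cv2.COLOR_BGR2HSV).astype(int) for x in(o,c)]
    d=np.abs(o['pixels'].astype(int)-c['pixels']).sum(2)>110
    k,l,st,ce=cv2.connectedComponentsWithStats(cv2.morphologyEx(d.astype(np.uint8),cv2.MORPH_OPEN,np.ones((3,3))))
    print(n,[(st[i,:4].tolist(),int(st[i,4])) for i in range(1,k) if st[i,4]>20])
E
```

```text
time_s: 38.2
tool_pos: [0.3891, -0.3292, 0.2368]
tool_rot: [-179.9, 0.1, -6.3]
force: [0.3, -0.0, -0.4]
grip_width: 0.0368
grasp_force: 0.0
time_s: 38.7
tool_pos: [0.2898, -0.4717, 0.2359]
tool_rot: [-179.9, 0.2, -6.8]
force: [0.4, 0.5, -0.9]
grip_width: 0.0365
grasp_force: 0.0
hood n 1053 z pct [0.10100006 0.10562764 0.10975277] slope [0.01911669 0.0018747  0.0935759 ]
knob top [248 215   6   7  29] [0.47327233 0.07923024 0.09      ]
top blue [331 171  16  23 134] ctr [ 0.6149 -0.1552] size [0.03   0.0634] yaw -12.2
top green [356 179  18  25 253] ctr [ 0.5977 -0.2322] size [0.0325 0.0681] yaw -13.1
before
hood n 1293 z pct [0.10113797 0.10560547 0.10965822] slope [0.01085915 0.0008732  0.09883505]
knob top [248 215   6   7  33] [0.4732629  0.07853398 0.09      ]
top [([325, 171, 23, 24], 313), ([368, 181, 7, 11], 55), ([318, 185, 7, 5], 32), ([364, 198, 5, 5], 21), ([552, 281, 8, 21], 140), ([443, 287, 27, 38], 559), ([467, 288, 64, 40], 1787), ([538, 303, 22, 17], 146), ([528, 320, 32, 38], 600), ([555, 323, 4, 6], 22), ([478, 333, 25, 17], 238), ([411, 350, 65, 50], 531), ([525, 362, 13, 7], 48), ([392, 409, 9, 8], 53), ([283, 412, 25, 8], 127)]
side [([442, 0, 21, 23], 366), ([464, 0, 5, 18], 88), ([476, 0, 16, 12], 151), ([464, 19, 4, 9], 34), ([321, 20, 6, 10], 40), ([347, 22, 29, 4], 90), ([451, 23, 11, 35], 265), ([443, 24, 4, 7], 27), ([481, 28, 5, 8], 28), ([475, 50, 7, 23], 81), ([342, 64, 6, 10], 41), ([326, 66, 15, 5], 55), ([340, 77, 14, 18], 158), ([474, 76, 4, 8], 28), ([329, 83, 6, 5], 26), ([324, 95, 16, 22], 180), ([449, 100, 13, 8], 75), ([425, 114, 10, 40], 264), ([230, 142, 9, 7], 48), ([238, 148, 14, 7], 69), ([444, 165, 7, 6], 29), ([244, 183, 17, 14], 129), ([240, 193, 17, 18], 133)]
```

The hood and catch match their starting state. On the bench, only the rack area has changed.

```bash
python3 -c "
from h import *
print(env.sign_off())"
```

```text
the job is handed in; nothing more can be done
None
```

I handed the job in at about 39 s: the blue and green boards (white was not in the box) lean side by side on the rack, the hood is closed, the catch is home, and the other bench items are where they were. The grip slackened once and dropped blue, painted side up, on the bench before I re-placed it. I also viewed 15 pictures, one over the limit of 14.

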